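Clamp a test bar in the bench micrometer by its ratchet

ROBOT

A 6-joint arm with a two-finger parallel gripper is mounted at the origin on the work surface. World frame = base frame: x ahead of the robot, y to its left, z up, the work surface at z = 0. Lengths are in m, angles in rad, forces in N, time in s.
With the tool pointing down it reaches from about 0.35 to 0.775 m from the base axis. Payload 5.5 kg.
Tool frame: the origin (TCP) lies on the front face of the gripper's body, between the roots of the fingers; the fingertips stand 73 mm ahead of it and the grasp point (between the pads) lies manip.grasp_offset ahead of it (manip.grasp_offset is the distance from the TCP to the grasp point, in m); y points along the fingers, z is the direction in which the jaws open and shut, and the axes are right-handed (so a half turn about y gives the same grasp; the last joint's range is limited). The gripper opens to 85 mm and grips with 20 to 120 N. Pads are 22 mm wide; open, the fingers measure 114 mm over their backs; the gripper's body (76 mm by 85 mm) begins 54 mm behind the grasp point. The pads swing forward as they close: fully open they stand 13 mm farther back than shut.
Start: joints at [1.058, 0.313, 0.046, 1.304, 0, 1.431], TCP at [0.209, 0.536, 0.304] pointing down, gripper open.
Joint ranges: [-2.76, 2.76], [-0.86, 1.69], [-1.03, 1.26], [-2.2, 2.34], [-1.47, 1.5], [-3.14, 3.14]. Speed limits (rad/s): [2.57, 2.57, 3.14, 3.14, 3.14, 3.14].

INTERFACE

Orientations are given as a unit quaternion [x, y, z, w].
In Python, from bench import manip, cams gives the robot as it stands.
- The arm moves only by the tool play_rows, never from a script. Its argument "commands" is a list of rows, each an object of numbers: "tx", "ty", "tz": the shift along the tool's x, y, z in cm; "spin": the turn about the tool's y in degrees. In form: [{"tx": .., "ty": .., "tz": .., "spin": ..}, ...]. A call has 1 to 5 rows; each row is the pose to reach, as a shift and turn from the pose commanded when the call began, along the tool's axes at that moment; what a row does not reach only later rows make up. A row lasts 1/8 s, in which the tool goes at most 62.5 mm and 10.7 degrees, less where a joint would pass 70% of its speed; a pose out of reach is approached as far as the arm can. A call with a gripper value outside its range is refused whole. "jaw" is the finger opening in cm, from 0 to 8.54, set as the call begins (left out, the last holds). The fingers move at their own pace and stop on an object; "newtons" is the grip in N (left out, the last holds). Time passes only in rows, so rows that repeat a pose let the fingers close. It gives the time, the measured TCP pose, the force and the opening at its end, in the units of the state.
- manip.get_state(): the state, without advancing time (a new reading comes with each control period).
- cams.read_camera(name): name is "scene" or "top" or "wrist"; returns (picture, depth): 420x560x3 uint8, red, green, blue; 420x560 float32, m along the optical axis (not along the pixel's ray), 0 where there is no reading.
- cams.camera_info(name): a dict with "fx", "fy", "cx", "cy" (pixels), "distortion" ([k1, k2, p1, p2, k3] as OpenCV has them; the pictures are not rectified), "cam_to_world" (4x4, takes a point from camera to world coordinates); the wrist camera has in their place "tool_from_camera" (4x4, takes a point from camera to tool coordinates, whose origin is the TCP and whose axes are the tool frame's). Camera axes: x right, y up, looking along -z (the intrinsics and any distortion apply to the point x, -y, -z); pixel columns grow to the right and rows downward; lengths in m; the calibration is good to about 2 mm. A picture is of the moment at which its call begins: read the wrist's pose just before it. camera_info takes no time and is no camera call.
- manip.close_job(): hands the job in, once; it reports no verdict.
Trained networks look in the newest picture that a camera, given by its name, has taken for a name from the list of things; names that differ only in an ending like _2 or _b are one class to them, and where a whole thing is asked for, a point or a joint stands for the part that bears it (a point fixed in the world has none). Each returns a list of dicts, best first, with "score" (0 to 1); they miss things now and then, are a little off and sometimes report something else, mostly with a low value. They report only what shows in the picture. A call takes as long as a camera call. They do not tell look-alikes from the thing itself.
- cams.cut_out(camera, target): "mask" (420x560 bool, what is visible of it) and "at" ([column, row] in pixels, amid what is visible of it).
- cams.landmark_of(camera, target): "at" ([column, row] in pixels: a listed point, or the origin of a listed thing).
The state is a dict: "time_s": time; "joint_pos": joint angles; "qvel": joint speeds; "tau": joint torques, N m; "eef_pos": TCP position; "tool_rot": TCP orientation; "contact_force": force on the tool from outside, world axes, zero at the start; "wrist_torque": the same for the moment, N m; "grip_width": opening from 0.0 (shut) to 1.0 (fully open).
Only numpy, scipy, OpenCV 4.12 (cv2) and the standard library are available. Lean on these libraries where they do the work, as an engineer would, in place of code of your own. Each camera call takes 0.05 s, during which the arm holds its last target. There are 200 camera calls.

TASK

The drilled bar's thickness is to be read on the bench micrometer. Lift the bar with the hole off the wooden rack, lay its plain end flat on the micrometer's steel table under the spindle and let go of it; then wind the spindle down onto it with the slim ratchet knob at the very top, clockwise seen from above (the wide drum below it does not slip and would overload the bar), until the ratchet slips: stop after the first or second click and let go, leaving the bar gripped by the spindle. Leave the other bars, the stone and the beaker where they are.

Things in the scene. Friction and masses are not known exactly. Their poses are not given: they have to be found in the camera images.
- bar: The bar to measure: a flat aluminium bar 130 mm long (its x), 20 mm wide (y), 10 mm thick (z), about 70 g, with one upright 9 mm hole 12 mm from its -x end; the other (+x) end is plain. Origin: centre of its underside. At the start it lies flat across the rack's two rails, its underside 30 mm above the bench and its +x along the rack's +x, in any of the rack's three places.
- plain_bar: Bystander on the rack: a bar of the same size and metal without a hole. Origin: centre of its underside, x along it.
- square_rod: Bystander on the rack: a rod 130 mm long and 14 mm square. Origin: centre of its underside, x along it.
- rack: Fixed low wooden rack, 50 mm (x) by 200 mm (y), board 8 mm high; two rails along y, 12 mm wide, centred at x = -14 and 14 mm, tops 30 mm above the bench. Three bars lie across them at y = -70, 0 and 70 mm, both ends hanging free beyond the rails; pins 6 mm thick stand on the rails at y = -35 and 35 mm, up to 41 mm above the bench. Origin: centre of its underside.
- micrometer: Upright bench micrometer, bolted down; origin on the bench on its upright axis, its open mouth looks along its own -x. Foot 18 mm high, x -65 to 90 mm, 90 mm wide. Column at x 40 to 82 mm. An arm 79 to 115 mm above the bench, y -20 to 20 mm, reaches over the table to x = -18 mm; the spindle guide under it (22 mm thick) comes down to 70 mm. Above it the drum, 34 mm thick, 120 to 149 mm up.
- anvil (a point): Middle of the measuring face in the flat steel table's top, 45 mm above the bench; axes as the micrometer's. The table runs 60 mm forward (-x), 30 mm back and 28 mm to either side. The spindle, an 8 mm pin, hangs 14.5 to 20.5 mm above it at the start. A bar goes in from -x, plain end first and 15 to 35 mm past this point; its drilled end then sticks out over the table's front edge, where it can be held.
- ratchet (a joint): Turn of the ratchet knob relative to the drum, rad, growing clockwise from above; 0 at the start. The knob carries the drum (friction about 0.045 N m; 2.5 mm of spindle travel per rad, stays where left) until its torque reaches about 0.08 N m; then it slips over its teeth: one click is 0.52 rad, the torque rising to that peak, then falling to zero or below. Let go, it settles on the nearest click.
- ratchet_grip (a point): The point to grip the ratchet knob: on the axis, 22 mm above the knob's lower end. The knob is a knurled steel cylinder 18 mm thick, 151 to 179 mm above the bench, the topmost part of the micrometer, 2 mm above the drum's upper face. It neither rises nor sinks as it turns and can be gripped at any yaw, again and again.
- quartz: Bystander: a pale stone, 42 mm across and 30 mm high, standing on the bench between the robot and the rack. Origin: centre of its underside.
- beaker: Bystander: a glass beaker 70 mm across and 90 mm high, standing beyond the gap between the micrometer and the rack. Origin: centre of its underside.
Not all that is in view belongs to the job. Leave any orange or turquoise look-alike of the bar alone.

How it is judged:
By the outcome, as a careful person would: the job done as asked, in the order asked, and still so for the second after the job is handed in, with the robot touching nothing.
It also fails if it takes over 72 s, if anything falls off the work surface, if the arm or the gripper's body presses on something with over 40 N, if the wrist force passes 120 N, or if a joint passes its speed limit or range.

## Working session

There is one attempt and no reset: what is moved stays moved. The work goes in short steps, Python scripts to look and compute and a tool call to move; the robot and the scene stay as the last step left them, time stands still between calls to the robot, and variables do not carry over. Pictures are saved under pics/ and viewed, about 8 in all and at most 12, crops included, and the job is handed in when it is done.

Besides the shell and the picture viewer there is one more tool, called after ">>>" as name(argument=value, ...), one argument or row to a line, values as JSON. play_rows: Moves the arm, as the interface text tells. Its arguments: {"type":"object","properties":{"commands":{"type":"array","items":{"type":"object","properties":{"tx":{"type":"number"},"ty":{"type":"number"},"tz":{"type":"number"},"spin":{"type":"number"}}}},"jaw":{"type":"number"},"newtons":{"type":"number"}},"required":["commands"]}

```bash
mkdir -p pics; cat > h.py <<'E'
import numpy as np, cv2
from scipy.spatial.transform import Rotation as R
from bench import manip, cams
def T_cam(n):
    i=cams.camera_info(n)
    if n=="wrist":
        s=manip.get_state(); T=np.eye(4); T[:3,:3]=R.from_quat(s["tool_rot"]).as_matrix(); T[:3,3]=s["eef_pos"]
        return i,T@np.array(i["tool_from_camera"])
    return i,np.array(i["cam_to_world"])
def rays(n,px):
    i,T=T_cam(n); K=np.array([[i["fx"],0,i["cx"]],[0,i["fy"],i["cy"]],[0,0,1]])
    u=cv2.undistortPoints(np.array(px,float).reshape(-1,1,2),K,np.array(i["distortion"],float)).reshape(-1,2)
    d=np.c_[u[:,0],-u[:,1],-np.ones(len(u))]
    return T[:3,3],d@T[:3,:3].T,d,T
def at_z(n,px,z):
    o,d,_,_=rays(n,px); return o+d*((z-o[2])/d[:,2])[:,None]
def by_depth(n,px,dep):
    o,d,_,_=rays(n,px); px=np.array(px,float).reshape(-1,2).round().astype(int)
    return o+d*dep[px[:,1],px[:,0]][:,None]
def save(n,img): cv2.imwrite("pics/"+n,cv2.cvtColor(img,cv2.COLOR_RGB2BGR))
E
python3 - <<'E'
from h import *
np.set_printoptions(precision=4,suppress=True)
print(manip.get_state(), manip.grasp_offset)
for c in ["scene","top"]:
    im,d=cams.read_camera(c); save(c+"0.png",im); np.save(c+"0.npy",d)
    i,T=T_cam(c); print(c,i["fx"],T[:3,3])
    for t in ["bar","plain_bar","square_rod","rack","micrometer","anvil","ratchet_grip","quartz","beaker"]:
        r=cams.landmark_of(c,t)[:2]
        for q in r: print(t,round(q["score"],2),q["at"],by_depth(c,q["at"],d)[0])
E
```

```text
{'time_s': 0.0, 'joint_pos': array([ 1.0584,  0.314 ,  0.045 ,  1.3036, -0.    ,  1.4312]), 'qvel': array([ 0.0003,  0.0005,  0.0026, -0.001 , -0.0017,  0.0011]), 'tau': array([  0.0009, -48.0627,  29.8532,   0.0192,  -0.0001,  -0.    ]), 'eef_pos': array([0.2092, 0.5352, 0.303 ]), 'tool_rot': array([ 0.6955, -0.1313,  0.1308, -0.6942]), 'contact_force': array([ 0.2089, -0.0148,  0.3631]), 'wrist_torque': array([ 0.0306, -0.0129, -0.0135]), 'grip_width': 0.9976817941014802} 0.0539
scene 430.2002799478704 [ 1.1593 -0.2431  0.6248]
bar 0.85 [330.1, 194.5] [0.3524 0.3402 0.0069]
bar 0.81 [321.1, 235.4] [0.5279 0.1988 0.0374]
plain_bar 0.64 [350.6, 228.6] [0.538  0.2719 0.0384]
square_rod 0.84 [293.2, 234.8] [0.5022 0.1416 0.0412]
square_rod 0.74 [165.3, 340.3] [ 0.7069 -0.1954  0.0971]
rack 0.89 [321.3, 247.5] [0.5325 0.1989 0.0058]
rack 0.48 [291.7, 238.1] [0.5107 0.1331 0.0409]
micrometer 0.68 [162.5, 341.3] [ 0.7076 -0.1998  0.098 ]
anvil 0.86 [160.6, 323.8] [ 0.6881 -0.195   0.1146]
ratchet_grip 0.8 [149.2, 269.1] [ 0.631  -0.1883  0.1771]
quartz 0.46 [223.2, 235.0] [0.4056 0.0116 0.0195]
beaker 0.8 [324.8, 299.7] [0.6964 0.1013 0.0355]
beaker 0.29 [147.2, 271.2] [ 0.6328 -0.192   0.1758]
top 443.41631151021886 [0.4705 0.112  0.9359]
bar 0.9 [216.3, 215.7] [0.515  0.2049 0.0433]
bar 0.76 [149.6, 296.8] [0.3513 0.3513 0.0092]
plain_bar 0.57 [184.2, 209.8] [0.5287 0.2699 0.041 ]
square_rod 0.96 [247.2, 219.9] [0.505  0.143  0.0432]
rack 0.82 [215.4, 219.1] [0.5084 0.2073 0.0395]
micrometer 0.19 [309.6, 273.1] [0.3937 0.0191 0.0316]
anvil 0.97 [407.0, 159.4] [ 0.6115 -0.1695  0.1025]
ratchet_grip 0.58 [430.6, 147.7] [ 0.6192 -0.1883  0.1775]
quartz 0.6 [431.2, 146.0] [ 0.6214 -0.1879  0.1818]
quartz 0.55 [308.6, 272.0] [0.3962 0.0213 0.0335]
beaker 0.78 [258.2, 145.9] [0.6632 0.1175 0.0043]
```

View pics/scene0.png

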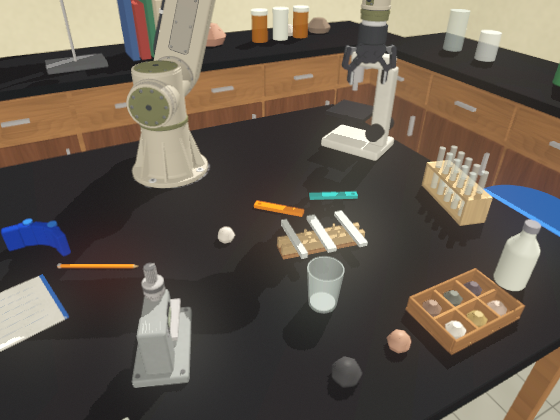

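View pics/top0.png

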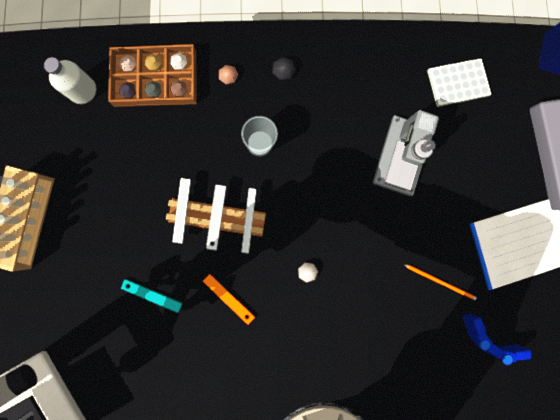

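The top view shows the bar with the hole is in the middle place, with its hole at (212,244) towards the robot and its plain end at (218,187). The micrometer is around (410,150), with its mouth facing the robot and its knob at (425,148). Orange and turquoise decoys lie nearer the robot.

```bash
cat >> h.py <<'E'
np.set_printoptions(precision=4,suppress=True)
def rect(n,mask,z):
    c=max(cv2.findContours(mask.astype(np.uint8),0,2)[0],key=cv2.contourArea).reshape(-1,2)
    p=at_z(n,c,z)[:,:2]
    (cx,cy),(w,h),a=cv2.minAreaRect((p*1000).astype(np.float32))
    if w<h: a+=90; w,h=h,w
    a=(a+90)%180-90
    return np.array([cx,cy])/1000,(w,h),a
def tool():
    s=manip.get_state(); M=R.from_quat(s["tool_rot"]).as_matrix(); return s,M
def move_to(goal_tcp,yaw_z):
    """shift in cm along tool axes and spin deg so that tool z lies along +-world yaw_z (deg)"""
    s,M=tool(); d=M.T@(np.array(goal_tcp)-s["eef_pos"])*100
    z=M[:,2]; cur=np.degrees(np.arctan2(z[1],z[0])); dy=(yaw_z-cur+90)%180-90
    # tool y is down: positive spin about tool y = negative world yaw
    print("TCP",s["eef_pos"],"tooly",M[:,1],"zyaw",round(cur,2),"j6",s["joint_pos"][5]); print("shift cm",d,"spin",-dy)
E
python3 - <<'E'
from h import *
im,d=cams.read_camera("top")
for t,z in [("bar",.04),("plain_bar",.04),("square_rod",.044),("micrometer",.018),("ratchet_grip",.179)]:
    for q in cams.cut_out("top",t)[:2]:
        print(t,round(q["score"],2),q["at"],q["mask"].sum(),*rect("top",q["mask"],z))
        if t=="micrometer":
            v,u=np.nonzero(q["mask"]); px=np.c_[u,v]; P=by_depth("top",px,d)
            for lo,hi in [(.01,.03),(.038,.052),(.1,.125),(.14,.155),(.17,.19)]:
                k=(P[:,2]>lo)&(P[:,2]<hi)
                if k.sum()>8: print("  ",lo,hi,k.sum(),P[k].mean(0),cv2.minAreaRect((P[k,:2]*1000).astype(np.float32)))
print(by_depth("top",[[212,244]],d), at_z("top",[[212,244]],.04))
s,M=tool(); print(M)
E
```

```text
bar 0.98 [150.1, 295.1] 638 [0.3585 0.3401] (126.43260192871094, 21.836742401123047) 66.24908447265625
bar 0.9 [215.2, 216.6] 628 [0.5124 0.2059] (128.33045959472656, 21.125905990600586) -9.647727966308594
plain_bar 0.97 [180.6, 214.3] 699 [0.5283 0.2751] (129.03826904296875, 23.90786361694336) -8.177993774414062
square_rod 0.88 [246.9, 221.9] 442 [0.5049 0.1395] (129.8092041015625, 14.472317695617676) -8.31036376953125
micrometer 0.29 [427.8, 145.0] 123 [ 0.6545 -0.2441] (31.31429672241211, 21.09523582458496) -65.09931373596191
   0.17 0.19 90 [ 0.6237 -0.1843  0.1776] ((624.3223266601562, -185.14437866210938), (16.760456085205078, 15.720166206359863), 61.538291931152344)
ratchet_grip 0.61 [429.2, 148.1] 133 [ 0.6233 -0.1821] (25.788026809692383, 18.980295181274414) -65.1012954711914
[[ 0.4578  0.2198 -0.0011]] [[0.4584 0.2151 0.04  ]]
[[ 0.9313  0.      0.3642]
 [-0.3642  0.0001  0.9313]
 [-0.     -1.      0.0002]]
```

>>> play_rows(
  commands=[
    {"tx": 6, "ty": 1.5, "tz": -3.5, "spin": -6},
    {"tx": 12, "ty": 3, "tz": -7, "spin": -12.4},
    {"tx": 18, "ty": 4.5, "tz": -10.5, "spin": -12.4},
    {"tx": 24, "ty": 6, "tz": -14, "spin": -12.4},
    {"tx": 30, "ty": 7, "tz": -17, "spin": -12.4},
  ],
  jaw=4.5,
  newtons=40,
)

```text
time_s: 1.92
eef_pos: [0.4023, 0.2958, 0.2403]
tool_rot: [-0.705, 0.055, -0.055, 0.705]
contact_force: [0.9, 1.2, 0.4]
grip_width: 0.529
```

```bash
python3 - <<'E'
from h import *
move_to([.468,.213,.22],80.8)
im,d=cams.read_camera("top")
v,u=np.mgrid[90:215,360:470]; px=np.c_[u.ravel(),v.ravel()]; P=by_depth("top",px,d)
for lo,hi in [(.012,.024),(.04,.05),(.105,.12),(.145,.155),(.17,.185)]:
    k=(P[:,2]>lo)&(P[:,2]<hi)
    if k.sum()>8:
        m=np.zeros(420*560,bool).reshape(420,560); m[px[k,1],px[k,0]]=1
        m=cv2.morphologyEx(m.astype(np.uint8),2,np.ones((2,2))) if k.sum()>200 else m
        print(lo,hi,k.sum(),P[k].mean(0),rect("top",m,np.median(P[k,2])))
cv2.imwrite("pics/mic.png",cv2.resize(cv2.cvtColor(im[90:215,360:470],4),None,fx=4.6,fy=4.6,interpolation=2))
E
```

```text
TCP [0.4023 0.2958 0.2403] tooly [ 0.0004  0.0003 -1.    ] zyaw 81.06 j6 0.6290231684285278
shift cm [ 7.7778  2.0336 -7.1551] spin 0.2607352880552156
0.012 0.024 1405 [ 0.6683 -0.2058  0.0169] (array([ 0.6326, -0.1917]), (155.8557586669922, 91.38543701171875), -18.5731201171875)
0.04 0.05 888 [ 0.6035 -0.1748  0.0451] (array([ 0.6074, -0.183 ]), (92.45634460449219, 57.717315673828125), -18.460342407226562)
0.105 0.12 829 [ 0.6637 -0.1958  0.114 ] (array([ 0.6518, -0.1972]), (100.47071838378906, 46.888824462890625), -19.117919921875)
0.145 0.155 155 [ 0.6226 -0.1825  0.1488] (array([ 0.6243, -0.1841]), (33.69200134277344, 28.887712478637695), 26.41848373413086)
0.17 0.185 100 [ 0.624  -0.1847  0.1779] (array([ 0.6239, -0.1843]), (20.435749053955078, 17.958669662475586), 89.36666870117188)
```

View pics/mic.png

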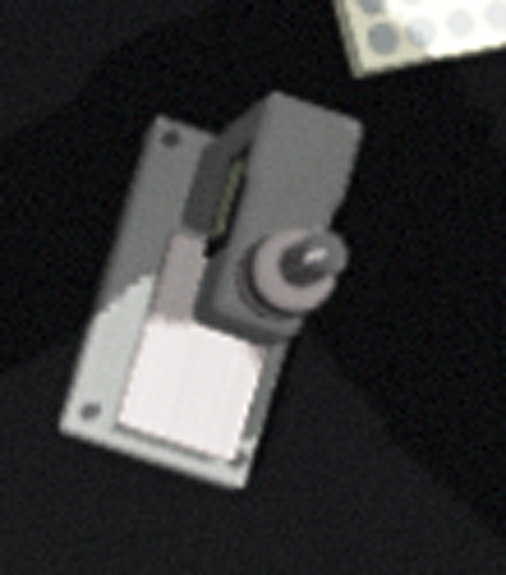

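The picture shows the micrometer's white table towards the robot at the lower left, with the knob on top at about (320,255) in the crop. Two fits put its origin near (0.6215, -0.187), yaw -18.5°. Next I hover over the bar.

>>> play_rows(
  commands=[
    {"tx": 4, "ty": 1, "tz": -3.5, "spin": 0},
    {"tx": 7.8, "ty": 2, "tz": -7.2, "spin": 0},
    {"tx": 7.8, "ty": 4, "tz": -7.2, "spin": 0},
    {"tx": 7.8, "ty": 4, "tz": -7.2, "spin": 0},
  ],
)

```text
time_s: 2.48
eef_pos: [0.4666, 0.2134, 0.1993]
tool_rot: [0.705, -0.057, 0.055, -0.705]
contact_force: [-0.5, 0.3, 0.1]
grip_width: 0.525
```

```bash
python3 - <<'E'
from h import *
move_to([.468,.213,.089],80.8)
im,d=cams.read_camera("wrist"); save("w1.png",im)
for q in cams.cut_out("wrist","bar")[:2]: print(q["score"],q["at"],q["mask"].sum(),rect("wrist",q["mask"],.04), by_depth("wrist",q["at"],d))
for q in cams.landmark_of("wrist","bar")[:2]: print(q["score"],q["at"],at_z("wrist",q["at"],.03))
s,M=tool();print((M.T@(s["eef_pos"]-s["eef_pos"])),)
E
```

```text
TCP [0.4666 0.2134 0.1993] tooly [-0.0032 -0.0007 -1.    ] zyaw 80.96 j6 0.43011428215684866
shift cm [ 0.1822 11.0293  0.0005] spin 0.15554876514912053
0.79 [223.6, 53.4] 4489 (array([0.3496, 0.1938]), (115.42185974121094, 18.49901008605957), 44.77400588989258) [[0.3448 0.1892 0.0108]]
0.73 [280.1, 252.2] 3432 (array([0.5132, 0.2088]), (133.4154510498047, 20.709333419799805), -9.469184875488281) [[0.503  0.2084 0.0423]]
0.96 [427.4, 31.5] [[0.357 0.337 0.03 ]]
0.93 [222.8, 53.9] [[0.349  0.1915 0.03  ]]
[0. 0. 0.]
```

View pics/w1.png

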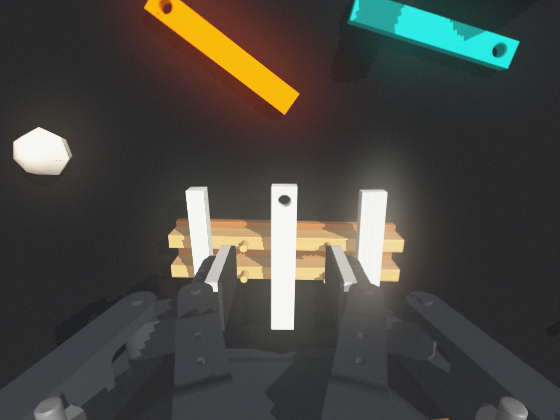

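The hole at (285,200) is on the middle bar, at the robot-side end, and the pads straddle it symmetrically about column 283. I descend and grip.

>>> play_rows(
  commands=[
    {"tx": 0.2, "ty": 4, "tz": 0, "spin": 0.2},
    {"tx": 0.2, "ty": 7.5, "tz": 0, "spin": 0.2},
    {"tx": 0.2, "ty": 10, "tz": 0, "spin": 0.2},
    {"tx": 0.2, "ty": 11, "tz": 0, "spin": 0.2},
    {"tx": 0.2, "ty": 11, "tz": 0, "spin": 0.2},
  ],
)

```text
time_s: 3.25
eef_pos: [0.4692, 0.2143, 0.0909]
tool_rot: [-0.705, 0.056, -0.056, 0.705]
contact_force: [-0.7, 0.7, -0.8]
grip_width: 0.529
```

>>> play_rows(
  commands=[
    {"ty": 0},
    {"ty": 0},
    {"ty": 0},
    {"ty": 0},
    {"ty": 0},
  ],
  jaw=1.0,
  newtons=50,
)

```text
schema error: expected keys tx, ty, tz, spin
```

>>> play_rows(
  commands=[
    {"ty": 0},
    {"ty": -1},
    {"ty": -3},
    {"ty": -6},
    {"ty": -6},
  ],
)

```text
schema error: expected keys tx, ty, tz, spin
```

```bash
python3 - <<'E'
from h import *
s,M=tool(); print(s["eef_pos"],M,s["joint_pos"])
im,d=cams.read_camera("scene"); cv2.imwrite("pics/s2.png",cv2.resize(cv2.cvtColor(im[130:330,200:420],4),None,fx=2.5,fy=2.5))
im,d=cams.read_camera("wrist")
for q in cams.cut_out("wrist","bar")[:3]: print(q["score"],q["at"],q["mask"].sum(),rect("wrist",q["mask"],s["eef_pos"][2]-.049))
E
```

```text
[0.4692 0.2143 0.0909] [[ 0.9874  0.      0.1582]
 [-0.1582  0.      0.9874]
 [ 0.     -1.      0.    ]] [ 0.2728  0.3684 -0.4406  0.7618  0.      0.4316]
0.91 [281.9, 288.8] 5266 (array([0.4755, 0.2139]), (63.89473342895508, 19.79081153869629), -9.627517700195312)
0.68 [235.5, 43.2] 6931 (array([0.3697, 0.2116]), (59.43688201904297, 16.45640754699707), 44.89368438720703)
```

View pics/s2.png

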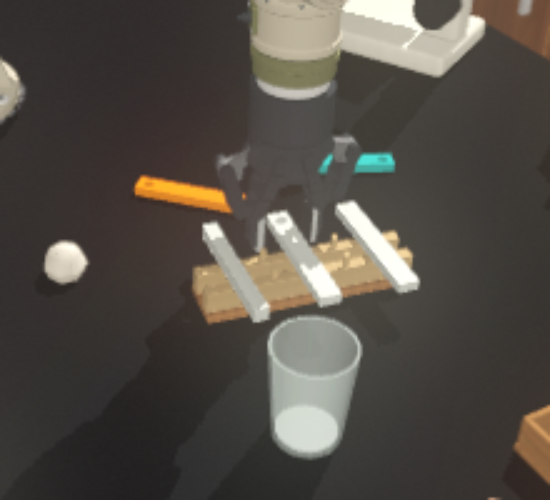

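The close was refused because rows need all four keys. The gripper stands over the bar's drilled end with the fingers on both sides, as intended.

>>> play_rows(
  commands=[
    {"tx": 0, "ty": 0.2, "tz": 0, "spin": 0},
    {"tx": 0, "ty": 0.2, "tz": 0, "spin": 0},
    {"tx": 0, "ty": 0.2, "tz": 0, "spin": 0},
    {"tx": 0, "ty": 0.2, "tz": 0, "spin": 0},
    {"tx": 0, "ty": 0.2, "tz": 0, "spin": 0},
  ],
  jaw=1.0,
  newtons=50,
)

```text
time_s: 4.03
eef_pos: [0.4697, 0.2139, 0.0891]
tool_rot: [-0.705, 0.056, -0.057, 0.705]
contact_force: [-0.5, 0.5, 6.4]
grip_width: 0.218
```

>>> play_rows(
  commands=[
    {"tx": 0, "ty": 0, "tz": 0, "spin": 0},
    {"tx": 0, "ty": -1, "tz": 0, "spin": 0},
    {"tx": 0, "ty": -3, "tz": 0, "spin": 0},
    {"tx": 0, "ty": -6, "tz": 0, "spin": 0},
    {"tx": 0, "ty": -6, "tz": 0, "spin": 0},
  ],
)

```text
time_s: 4.65
eef_pos: [0.4705, 0.2141, 0.1507]
tool_rot: [-0.704, 0.055, -0.058, 0.705]
contact_force: [-0.5, 0.7, -0.9]
grip_width: 0.223
```

```bash
python3 - <<'E'
from h import *
s,M=tool(); print(s["eef_pos"],M,s["joint_pos"])
im,d=cams.read_camera("wrist"); save("w2.png",im)
for q in cams.cut_out("wrist","bar")[:3]: print(q["score"],q["at"],q["mask"].sum(),rect("wrist",q["mask"],s["eef_pos"][2]-.049))
im,d=cams.read_camera("scene")
for q in cams.cut_out("scene","bar")[:3]:
    v,u=np.nonzero(cv2.erode(q["mask"].astype(np.uint8),np.ones((3,3)))); P=by_depth("scene",np.c_[u,v],d); print(q["score"],q["at"],len(P),P.mean(0) if len(P) else 0)
    if len(P)>20:
        c=P-P.mean(0); V=np.linalg.svd(c)[2][0]; t=c@V; print(V,P[t.argmin()],P[t.argmax()])
E
```

```text
[0.4705 0.2141 0.1507] [[ 0.9872  0.0037  0.1593]
 [-0.1593  0.0011  0.9872]
 [ 0.0035 -1.      0.0016]] [ 0.2717  0.3001 -0.3673  0.8996  0.      0.4316]
0.91 [277.7, 292.1] 5311 (array([0.4725, 0.2133]), (62.0691032409668, 20.367616653442383), -9.318977355957031)
0.83 [226.7, 45.8] 5314 (array([0.3705, 0.2097]), (57.89130783081055, 11.86467170715332), 44.532958984375)
0.76 [504.6, 14.1] 4857 (array([0.3737, 0.2969]), (63.72392654418945, 13.26680850982666), 66.39399719238281)
0.92 [325.8, 213.8] 272 [0.5341 0.1974 0.1002]
[ 0.7287 -0.4531  0.5134] [0.4563 0.2202 0.0951] [ 1.1593 -0.2431  0.6248]
0.68 [279.0, 206.8] 251 [0.3515 0.1825 0.0092]
[ 0.78   -0.3123  0.5422] [0.3001 0.1525 0.0041] [ 1.1593 -0.2431  0.6248]
0.51 [340.1, 194.6] 149 [0.3672 0.3651 0.0063]
[ 0.4166  0.9091 -0.0053] [0.3558 0.3248 0.0084] [0.3875 0.4004 0.0081]
```

View pics/w2.png

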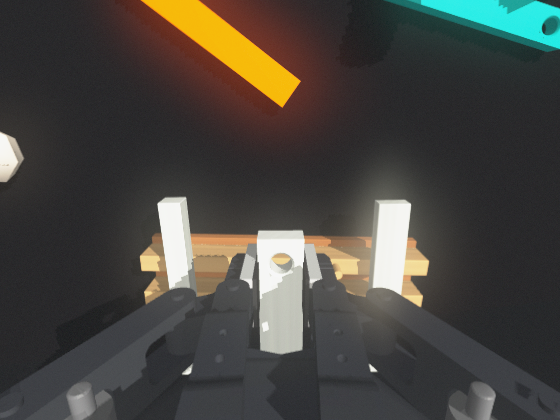

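The bar is held and clear of the rack. It is seen end-on, with its hole at (282,262), and the neighbours are undisturbed. Next I check its tilt and its position in the grip.

```bash
cat > held.py <<'E'
from h import *
s,M=tool(); p=s["eef_pos"]
d=cams.read_camera("scene")[1]
q=[q for q in cams.cut_out("scene","bar") ]
for k in q[:3]:
    v,u=np.nonzero(cv2.erode(k["mask"].astype(np.uint8),np.ones((3,3)))); P=by_depth("scene",np.c_[u,v],d); P=P[d[v,u]>0]
    L=(P-p)@M   # tool coords
    L=L[(L[:,0]>-.05)&(L[:,0]<.12)&(abs(L[:,2])<.03)&(L[:,1]>.03)&(L[:,1]<.08)]
    if len(L)<30: continue
    T=L[L[:,1]<np.median(L[:,1])+.004]
    f=np.polyfit(T[:,0],T[:,1],1); res=T[:,1]-np.polyval(f,T[:,0]); T=T[abs(res)<.003]; f=np.polyfit(T[:,0],T[:,1],1)
    g=np.polyfit(L[:,0],L[:,2],1)
    print("n",len(L),"tool x range",np.percentile(L[:,0],[1,99]),"top depth=%.4f + %.4f x"%(f[1],f[0]),"tilt deg",np.degrees(np.arctan(f[0])),"lateral",g)
E
python3 - <<'E'
exec(open('held.py').read())
h=at_z("wrist",[[282,262]],p[2]-.049)[0]; print("hole tool",(h-p)@M)
o=np.array([.6215,-.187]); a=np.radians(-18.5); ax=np.array([np.cos(a),np.sin(a)])
for x in (-.12,-.17,-.084): print(x,o+ax*x)
g=o+ax*(-.20); move_to([*g,.16],71.5)
E
```

```text
n 252 tool x range [-0.0054  0.1098] top depth=0.0515 + 0.0023 x tilt deg 0.13094070435483135 lateral [-0.0104 -0.0029]
hole tool [-0.0118  0.049   0.0005]
-0.12 [ 0.5077 -0.1489]
-0.17 [ 0.4603 -0.1331]
-0.084 [ 0.5418 -0.1603]
TCP [0.4685 0.2136 0.1474] tooly [-0.0022 -0.0005 -1.    ] zyaw 80.84 j6 0.4315226439877585
shift cm [  1.7462  -1.2305 -33.8639] spin 9.340615039155267
```

>>> play_rows(
  commands=[
    {"tx": 0, "ty": -1.2, "tz": -4, "spin": 0},
    {"tx": 0.3, "ty": -1.2, "tz": -10, "spin": 2},
    {"tx": 0.9, "ty": -1.2, "tz": -16, "spin": 4.5},
    {"tx": 1.4, "ty": -1.2, "tz": -22, "spin": 7},
    {"tx": 1.8, "ty": -1.2, "tz": -28, "spin": 9.3},
  ],
)

```text
time_s: 5.58
eef_pos: [0.4419, -0.0672, 0.1601]
tool_rot: [-0.698, 0.114, -0.114, 0.698]
contact_force: [0.2, 0.1, -1.0]
grip_width: 0.221
```

>>> play_rows(
  commands=[
    {"tx": 0, "ty": 0, "tz": -3, "spin": 0},
    {"tx": 0, "ty": 0, "tz": -5, "spin": 0},
    {"tx": 0, "ty": 0, "tz": -6, "spin": 0},
    {"tx": 0, "ty": 0, "tz": -6, "spin": 0},
  ],
)

```text
time_s: 6.08
eef_pos: [0.4232, -0.1225, 0.1602]
tool_rot: [-0.698, 0.114, -0.113, 0.698]
contact_force: [-0.6, -0.4, -1.5]
grip_width: 0.225
```

```bash
python3 - <<'E'
exec(open('held.py').read())
o=np.array([.6215,-.187]); a=np.radians(-18.5); ax=np.array([np.cos(a),np.sin(a)])
g=o+ax*(-.185); move_to([*g,.1065],71.5)
im,dw=cams.read_camera("top"); P=by_depth("top",np.stack(np.meshgrid(range(360,470),range(90,215)),-1).reshape(-1,2),dw)
k=(P[:,2]>.035)&(P[:,2]<.055); loc=(P[k,:2]-o)@np.c_[ax,[-ax[1],ax[0]]]; t=(loc[:,0]>-.055)&(loc[:,0]<-.03)&(abs(loc[:,1])<.025); print("table z",np.median(P[k][t,2]))
k=(P[:,2]>.172)&(P[:,2]<.182);print("knob",P[k].mean(0))
im,dw=cams.read_camera("wrist"); save("w3.png",im)
E
```

```text
n 350 tool x range [-0.0148  0.1099] top depth=0.0513 + 0.0031 x tilt deg 0.1802565815240576 lateral [ 0.0273 -0.002 ]
TCP [ 0.4235 -0.1218  0.1604] tooly [-0.0003  0.0005 -1.    ] zyaw 71.58 j6 -0.14124648661766287
shift cm [2.3466 5.385  0.0941] spin 0.0776986554204484
table z 0.04528770095770879
knob [ 0.6244 -0.1848  0.1781]
```

View pics/w3.png

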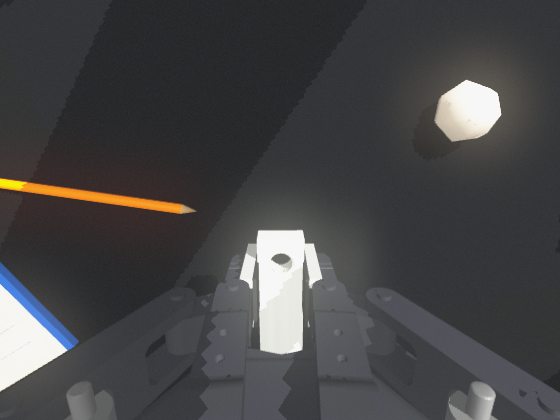

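The view is as expected: the bar is held straight with only the bench beneath it. I go down in front of the table and check the height before inserting.

>>> play_rows(
  commands=[
    {"tx": 0.6, "ty": 2.5, "tz": 0.1, "spin": 0},
    {"tx": 1.4, "ty": 4.5, "tz": 0.1, "spin": 0},
    {"tx": 1.8, "ty": 5.4, "tz": 0.1, "spin": 0},
    {"tx": 1.8, "ty": 5.4, "tz": 0.1, "spin": 0},
  ],
)

```text
time_s: 6.78
eef_pos: [0.4408, -0.1266, 0.1061]
tool_rot: [-0.698, 0.114, -0.113, 0.698]
contact_force: [-0.1, -0.0, -0.6]
grip_width: 0.22
```

```bash
python3 - <<'E'
exec(open('held.py').read())
o=np.array([.622,-.1865]); a=np.radians(-18.5); ax=np.array([np.cos(a),np.sin(a)])
g=o+ax*(-.083); move_to([*g,.1062],71.5)
im,d=cams.read_camera("scene"); cv2.imwrite("pics/s4.png",cv2.resize(cv2.cvtColor(im[230:390,110:260],4),None,fx=4,fy=3.7,interpolation=2))
E
```

```text
n 268 tool x range [-0.015   0.1064] top depth=0.0513 + 0.0030 x tilt deg 0.17093825745164853 lateral [ 0.0869 -0.0041]
TCP [ 0.441 -0.127  0.107] tooly [ 0.0002 -0.     -1.    ] zyaw 71.57 j6 -0.13382547522677643
shift cm [10.7517  0.0819  0.0835] spin 0.06660267319222157
```

View pics/s4.png

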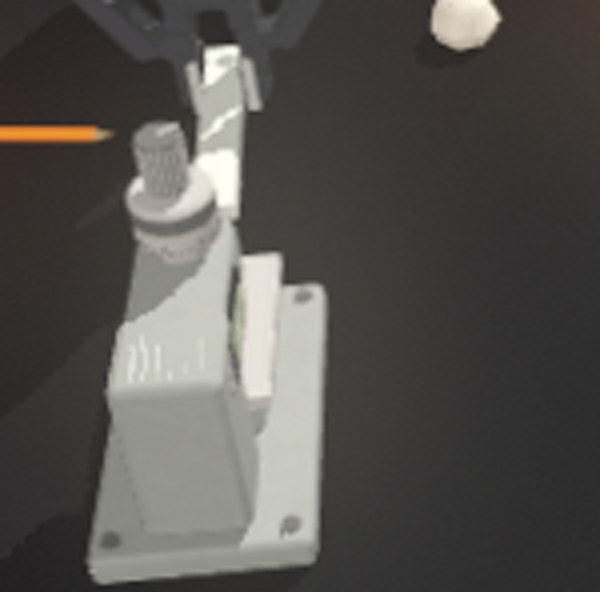

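The bar lies in front of the micrometer's mouth and in line with it. I insert it in two stages, watching the force.

>>> play_rows(
  commands=[
    {"tx": 1.5, "ty": 0, "tz": 0.05, "spin": 0},
    {"tx": 3, "ty": 0, "tz": 0.05, "spin": 0},
    {"tx": 4.5, "ty": 0, "tz": 0.08, "spin": 0},
    {"tx": 6, "ty": 0, "tz": 0.08, "spin": 0},
    {"tx": 6, "ty": 0, "tz": 0.08, "spin": 0},
  ],
)

```text
time_s: 7.55
eef_pos: [0.4995, -0.146, 0.1065]
tool_rot: [0.698, -0.113, 0.114, -0.698]
contact_force: [0.5, 0.4, -1.1]
grip_width: 0.215
```

>>> play_rows(
  commands=[
    {"tx": 1.2, "ty": 0, "tz": 0, "spin": 0},
    {"tx": 2.4, "ty": 0, "tz": 0, "spin": 0},
    {"tx": 3.6, "ty": 0, "tz": 0, "spin": 0},
    {"tx": 4.7, "ty": 0, "tz": 0, "spin": 0},
    {"tx": 4.7, "ty": 0, "tz": 0, "spin": 0},
  ],
)

```text
time_s: 8.18
eef_pos: [0.5436, -0.1607, 0.1066]
tool_rot: [0.698, -0.113, 0.114, -0.698]
contact_force: [0.4, -0.2, -1.6]
grip_width: 0.223
```

```bash
python3 - <<'E'
from h import *
o=np.array([.622,-.1865]); a=np.radians(-18.5); ax=np.array([np.cos(a),np.sin(a)])
g=o+ax*(-.083); move_to([*g,.1041],71.5); s=manip.get_state(); print(s["contact_force"],s["wrist_torque"])
E
```

```text
TCP [ 0.5436 -0.1607  0.1066] tooly [ 0.0008 -0.0003 -1.    ] zyaw 71.55 j6 -0.10693984671099163
shift cm [-0.0509  0.2475  0.0384] spin 0.04697513341503168
[ 0.4307 -0.214  -1.5716] [ 0.0012  0.03   -0.0236]
```

Inserted without contact. I lower it to touch and read the force.

>>> play_rows(
  commands=[
    {"tx": 0, "ty": 0.1, "tz": 0, "spin": 0},
    {"tx": 0, "ty": 0.2, "tz": 0, "spin": 0},
    {"tx": 0, "ty": 0.25, "tz": 0, "spin": 0},
    {"tx": 0, "ty": 0.25, "tz": 0, "spin": 0},
  ],
)

```text
time_s: 8.68
eef_pos: [0.5422, -0.1601, 0.1043]
tool_rot: [-0.698, 0.114, -0.113, 0.698]
contact_force: [-2.0, 1.1, 2.1]
grip_width: 0.223
```

Fz rose by about 3.7 N, so the bar is touching the table. I release it and rise.

>>> play_rows(
  commands=[
    {"tx": 0, "ty": 0, "tz": 0, "spin": 0},
    {"tx": 0, "ty": 0, "tz": 0, "spin": 0},
    {"tx": 0, "ty": 0, "tz": 0, "spin": 0},
    {"tx": 0, "ty": 0, "tz": 0, "spin": 0},
  ],
  jaw=3.8,
)

```text
time_s: 9.18
eef_pos: [0.5427, -0.1603, 0.104]
tool_rot: [-0.698, 0.113, -0.113, 0.698]
contact_force: [0.2, -0.4, -0.0]
grip_width: 0.446
```

>>> play_rows(
  commands=[
    {"tx": -0.5, "ty": -2, "tz": 0, "spin": 0},
    {"tx": -1, "ty": -6, "tz": 0, "spin": 0},
    {"tx": -1.5, "ty": -11, "tz": 0, "spin": 0},
    {"tx": -2, "ty": -16, "tz": 0, "spin": 0},
    {"tx": -2, "ty": -16, "tz": 0, "spin": 0},
  ],
)

```text
time_s: 9.8
eef_pos: [0.5255, -0.1547, 0.2688]
tool_rot: [0.699, -0.11, 0.116, -0.697]
contact_force: [-0.1, 0.2, 0.7]
grip_width: 0.444
```

```bash
python3 - <<'E'
from h import *
o=np.array([.622,-.1865]); a=np.radians(-18.5); ax=np.array([np.cos(a),np.sin(a)]); B=np.c_[ax,[-ax[1],ax[0]]]
im,d=cams.read_camera("wrist"); save("w5.png",im)
for q in cams.cut_out("wrist","bar")[:2]:
    r=rect("wrist",q["mask"],.055); print(q["score"],q["at"],r,(r[0]-o)@B)
for q in cams.landmark_of("wrist","ratchet_grip")[:2]: print("grip",q["score"],q["at"],at_z("wrist",q["at"],.173),by_depth("wrist",q["at"],d))
P=by_depth("wrist",np.stack(np.meshgrid(range(560),range(420)),-1).reshape(-1,2),d); k=(P[:,2]>.174)&(P[:,2]<.184)&(np.hypot(*(P[:,:2]-o).T)<.03); print("knob top",k.sum(),P[k].mean(0) if k.any() else 0, P[k].min(0) if k.any() else 0,P[k].max(0) if k.any() else 0)
move_to([.623,-.186,.24],71.5)
E
```

```text
0.86 [277.0, 234.6] (array([ 0.5668, -0.1679]), (107.28439331054688, 19.621963500976562), -18.02558135986328) [-0.0582  0.0001]
knob top 0 0 0 0
TCP [ 0.5233 -0.1538  0.2633] tooly [-0.0007  0.0005 -1.    ] zyaw 71.54 j6 -0.11087310218841334
shift cm [10.4747  2.3224  0.1004] spin 0.03928863636113533
```

View pics/w5.png

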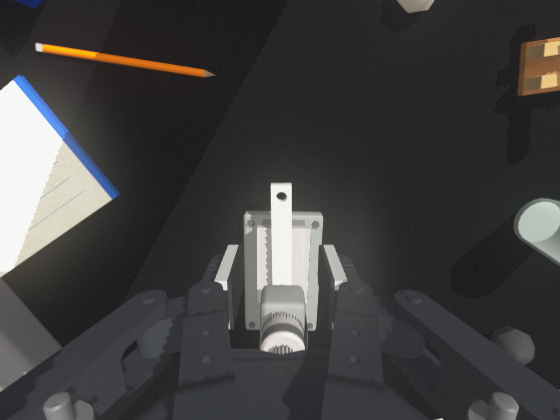

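The bar lies straight on the table, axis at column 282, with its hole at (282,197) out over the front edge and the knob in line at (282,345). Its plain end is about 20 mm past the anvil, within 15 to 35 mm. I move above the knob and pre-spin anticlockwise in the air, so the whole wind-down fits in one grip.

>>> play_rows(
  commands=[
    {"tx": 3, "ty": 0, "tz": 0.1, "spin": -10},
    {"tx": 6, "ty": 0, "tz": 0.1, "spin": -20},
    {"tx": 9, "ty": 0, "tz": 0.1, "spin": -30},
    {"tx": 10.4, "ty": 0, "tz": 0.1, "spin": -40},
    {"tx": 10.4, "ty": 0, "tz": 0.1, "spin": -50},
  ],
)

```text
time_s: 10.58
eef_pos: [0.6229, -0.1861, 0.2608]
tool_rot: [-0.679, -0.193, 0.195, 0.681]
contact_force: [-0.6, 0.6, 0.9]
grip_width: 0.446
```

>>> play_rows(
  commands=[
    {"tx": 0, "ty": 0, "tz": 0, "spin": -10},
    {"tx": 0, "ty": 0, "tz": 0, "spin": -20},
    {"tx": 0, "ty": 0, "tz": 0, "spin": -30},
    {"tx": 0, "ty": 0, "tz": 0, "spin": -40},
    {"tx": 0, "ty": 0, "tz": 0, "spin": -40},
  ],
)

```text
time_s: 11.2
eef_pos: [0.622, -0.1857, 0.2618]
tool_rot: [-0.573, -0.412, 0.413, 0.575]
contact_force: [-0.6, -0.4, 1.1]
grip_width: 0.447
```

```bash
cat > knob.py <<'E'
from h import *
s,M=tool(); p=s["eef_pos"]; print(p,s["joint_pos"],s["contact_force"],s["wrist_torque"])
im,d=cams.read_camera("wrist"); save("w6.png",im)
v,u=np.nonzero(d>0); P=by_depth("wrist",np.c_[u,v],d); L=(P-p)@M
k=(P[:,2]>.170)&(P[:,2]<.185)&(np.hypot(L[:,0],L[:,2])<.035)&(abs(L[:,2])<.016)
if k.any(): print("knob tool mm",k.sum(),np.median(L[k],0)*1000,L[k].min(0)*1000,L[k].max(0)*1000,np.median(P[k],0), "px",u[k].mean(),v[k].mean())
for q in cams.landmark_of("wrist","ratchet_grip")[:2]: print("grip",q["score"],q["at"],((at_z("wrist",q["at"],.173)-p)@M)*1000)
E
python3 knob.py
```

```text
[ 0.622  -0.1857  0.2618] [-0.4136  0.4754  0.1842  1.2832  0.0001 -1.6604] [-0.5571 -0.3967  1.0577] [ 0.0014  0.001  -0.0598]
knob tool mm 953 [-2.1726 82.6177 -1.9096] [ -9.7426  80.3437 -11.5134] [ 8.6718 91.6992  7.1041] [ 0.6231 -0.1883  0.1792] px 275.5781741867786 247.73557187827913
grip 0.85 [276.2, 245.5] [[-0.583  88.7722 -2.0383]]
```

View pics/w6.png

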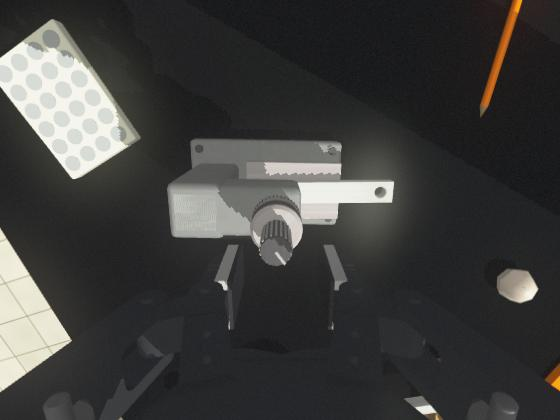

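The crop shows the knob at (276,247), between the open pads and about 2 mm off centre in tool z. I correct that, finish the pre-spin, then descend.

>>> play_rows(
  commands=[
    {"tx": -0.05, "ty": 0, "tz": -0.22, "spin": -10},
    {"tx": -0.05, "ty": 0, "tz": -0.22, "spin": -20},
    {"tx": -0.05, "ty": 0, "tz": -0.22, "spin": -30},
    {"tx": -0.05, "ty": 0, "tz": -0.22, "spin": -40},
    {"tx": -0.05, "ty": 0, "tz": -0.22, "spin": -50},
  ],
)

```text
time_s: 11.92
eef_pos: [0.6244, -0.187, 0.2635]
tool_rot: [0.344, 0.618, -0.618, -0.345]
contact_force: [0.1, 0.4, 0.0]
grip_width: 0.445
```

>>> play_rows(
  commands=[
    {"tx": 0, "ty": 0, "tz": 0, "spin": -10},
    {"tx": 0, "ty": 0, "tz": 0, "spin": -18},
    {"tx": 0, "ty": 0, "tz": 0, "spin": -18},
    {"tx": 0, "ty": 0, "tz": 0, "spin": -18},
  ],
)

```text
time_s: 12.42
eef_pos: [0.6245, -0.1871, 0.2638]
tool_rot: [0.245, 0.663, -0.663, -0.246]
contact_force: [1.0, 0.5, 0.3]
grip_width: 0.448
```

```bash
python3 knob.py
```

```text
[ 0.6245 -0.1871  0.2638] [-0.4141  0.478   0.1931  1.2864  0.0001 -2.8463] [1.0144 0.538  0.2867] [-0.0616  0.0177 -0.0067]
knob tool mm 933 [-0.8162 84.974   0.2697] [-8.4565 82.64   -9.286 ] [ 9.8259 93.7756  9.3224] [ 0.6249 -0.1876  0.1788] px 279.58199356913184 246.90139335476957
grip 0.76 [277.9, 246.0] [[ 1.1887 90.7825 -0.959 ]]
grip 0.69 [74.8, 302.8] [[  39.1188   90.7985 -124.6951]]
```

The knob is centred within 1 mm. I descend and grip it.

>>> play_rows(
  commands=[
    {"tx": 0.05, "ty": 1.5, "tz": 0, "spin": 0},
    {"tx": 0.05, "ty": 2.8, "tz": 0, "spin": 0},
    {"tx": 0.05, "ty": 3.5, "tz": 0, "spin": 0},
    {"tx": 0.05, "ty": 3.5, "tz": 0, "spin": 0},
  ],
)

```text
time_s: 13.02
eef_pos: [0.6237, -0.1866, 0.2278]
tool_rot: [0.244, 0.664, -0.663, -0.245]
contact_force: [0.8, 0.5, 0.9]
grip_width: 0.447
```

>>> play_rows(
  commands=[
    {"tx": 0, "ty": 0, "tz": 0, "spin": 0},
    {"tx": 0, "ty": 0, "tz": 0, "spin": 0},
    {"tx": 0, "ty": 0, "tz": 0, "spin": 0},
    {"tx": 0, "ty": 0, "tz": 0, "spin": 0},
    {"tx": 0, "ty": 0, "tz": 0, "spin": 0},
  ],
  jaw=0.8,
  newtons=40,
)

```text
time_s: 13.65
eef_pos: [0.6245, -0.1867, 0.2296]
tool_rot: [0.245, 0.664, -0.663, -0.244]
contact_force: [0.6, 2.4, 3.1]
grip_width: 0.195
```

```bash
cat > tq.py <<'E'
from h import *
import sys
w=[];f=[]
for _ in range(int(sys.argv[1]) if len(sys.argv)>1 else 3):
    cams.read_camera("wrist"); s=manip.get_state(); w.append(s["wrist_torque"]); f.append(s["contact_force"])
M=R.from_quat(s["tool_rot"]).as_matrix()
z=M[:,2]; print("t",s["time_s"],"pos",s["eef_pos"],"zyaw %.2f"%np.degrees(np.arctan2(z[1],z[0])),"j6 %.3f"%s["joint_pos"][5],"F",np.mean(f,0),"W",np.mean(w,0),"sd",np.std(w,0),"tau6",s["tau"][5],"g",s["grip_width"])
E
python3 tq.py 5
```

```text
t 13.9 pos [ 0.6245 -0.1867  0.2296] zyaw -130.45 j6 -2.849 F [1.3736 1.661  3.3216] W [ 0.4075 -0.2496  0.0242] sd [0.0168 0.0147 0.0272] tau6 0.002186620913562365 g 0.19339510646444458
```

>>> play_rows(
  commands=[
    {"tx": 0, "ty": 0, "tz": 0, "spin": 9},
    {"tx": 0, "ty": 0, "tz": 0, "spin": 18},
    {"tx": 0, "ty": 0, "tz": 0, "spin": 27},
    {"tx": 0, "ty": 0, "tz": 0, "spin": 36},
    {"tx": 0, "ty": 0, "tz": 0, "spin": 45},
  ],
)

```text
time_s: 14.52
eef_pos: [0.6243, -0.1868, 0.2296]
tool_rot: [0.481, 0.518, -0.518, -0.481]
contact_force: [-0.2, 2.2, 4.7]
grip_width: 0.188
```

```bash
python3 tq.py 4
```

```text
t 14.725 pos [ 0.6243 -0.1868  0.2295] zyaw -175.27 j6 -2.067 F [0.9933 2.041  4.7855] W [ 0.3783 -0.1276  0.0045] sd [0.0379 0.0255 0.0197] tau6 0.0730266747996211 g 0.19184978385053753
```

>>> play_rows(
  commands=[
    {"tx": 0, "ty": 0, "tz": 0, "spin": 9},
    {"tx": 0, "ty": 0, "tz": 0, "spin": 18},
    {"tx": 0, "ty": 0, "tz": 0, "spin": 27},
    {"tx": 0, "ty": 0, "tz": 0, "spin": 36},
    {"tx": 0, "ty": 0, "tz": 0, "spin": 45},
  ],
)

```text
time_s: 15.35
eef_pos: [0.6241, -0.1867, 0.2295]
tool_rot: [0.642, 0.296, -0.296, -0.642]
contact_force: [-0.2, 2.4, 4.9]
grip_width: 0.19
```

```bash
python3 tq.py 4
```

```text
t 15.55 pos [ 0.6241 -0.1867  0.2295] zyaw 139.73 j6 -1.282 F [0.0691 2.5745 5.3984] W [0.4694 0.0149 0.0267] sd [0.043  0.0348 0.016 ] tau6 0.0669837137684226 g 0.1904275571891391
```

tau6 looks clean at about 0.07 while the drum is carried. I continue in small steps, watching it.

```bash
cat > t6.py <<'E'
from h import *
a=[];w=[]
for _ in range(3):
    cams.read_camera("wrist"); s=manip.get_state(); a.append(s["tau"][5]); w.append(s["wrist_torque"][2])
print("t %.2f j6 %.3f"%(s["time_s"],s["joint_pos"][5]),"tau6",np.array(a),"Wz %.3f"%np.mean(w),"F",s["contact_force"])
E
python3 t6.py
```

```text
t 15.70 j6 -1.282 tau6 [0.0348 0.0288 0.0278] Wz 0.044 F [-0.548   2.2117  5.5527]
```

>>> play_rows(
  commands=[
    {"tx": 0, "ty": 0, "tz": 0, "spin": 5},
    {"tx": 0, "ty": 0, "tz": 0, "spin": 10},
  ],
)

```text
time_s: 15.95
eef_pos: [0.6241, -0.1867, 0.2295]
tool_rot: [0.665, 0.239, -0.239, -0.665]
contact_force: [-0.3, 2.0, 6.2]
grip_width: 0.195
```

```bash
python3 t6.py
```

```text
t 16.10 j6 -1.107 tau6 [0.1372 0.4333 0.1366] Wz 0.040 F [0.1944 2.337  5.524 ]
```

>>> play_rows(
  commands=[
    {"tx": 0, "ty": 0, "tz": 0, "spin": 5},
    {"tx": 0, "ty": 0, "tz": 0, "spin": 10},
  ],
)

```text
time_s: 16.35
eef_pos: [0.6241, -0.1867, 0.2295]
tool_rot: [-0.684, -0.181, 0.18, 0.684]
contact_force: [-0.5, 3.5, 6.0]
grip_width: 0.196
```

```bash
python3 t6.py
```

```text
t 16.50 j6 -0.932 tau6 [0.1378 0.4338 0.1372] Wz 0.029 F [-0.2445  1.9479  5.5292]
```

>>> play_rows(
  commands=[
    {"tx": 0, "ty": 0, "tz": 0, "spin": 5},
    {"tx": 0, "ty": 0, "tz": 0, "spin": 10},
  ],
)

```text
time_s: 16.75
eef_pos: [0.6241, -0.1866, 0.2295]
tool_rot: [-0.697, -0.12, 0.12, 0.697]
contact_force: [-0.6, 2.4, 5.9]
grip_width: 0.193
```

```bash
python3 t6.py
```

```text
t 16.90 j6 -0.758 tau6 [0.1379 0.4342 0.1374] Wz 0.006 F [-0.095   2.6521  6.477 ]
```

>>> play_rows(
  commands=[
    {"tx": 0, "ty": 0, "tz": 0, "spin": 5},
    {"tx": 0, "ty": 0, "tz": 0, "spin": 10},
  ],
)

```text
time_s: 17.15
eef_pos: [0.6241, -0.1865, 0.2295]
tool_rot: [-0.705, -0.059, 0.059, 0.705]
contact_force: [0.2, 2.7, 6.1]
grip_width: 0.198
```

```bash
python3 t6.py
```

```text
t 17.30 j6 -0.583 tau6 [0.1378 0.4343 0.1376] Wz 0.040 F [-0.7386  3.3152  6.519 ]
```

>>> play_rows(
  commands=[
    {"tx": 0, "ty": 0, "tz": 0, "spin": 5},
    {"tx": 0, "ty": 0, "tz": 0, "spin": 10},
  ],
)

```text
time_s: 17.55
eef_pos: [0.624, -0.1865, 0.2295]
tool_rot: [-0.707, 0.003, -0.003, 0.707]
contact_force: [-0.3, 2.3, 6.5]
grip_width: 0.194
```

```bash
python3 t6.py
```

```text
t 17.70 j6 -0.409 tau6 [0.138  0.4343 0.1376] Wz 0.035 F [0.0965 3.3972 6.1363]
```

>>> play_rows(
  commands=[
    {"tx": 0, "ty": 0, "tz": 0, "spin": 5},
    {"tx": 0, "ty": 0, "tz": 0, "spin": 10},
  ],
)

```text
time_s: 17.95
eef_pos: [0.6241, -0.1865, 0.2295]
tool_rot: [-0.704, 0.064, -0.064, 0.704]
contact_force: [0.2, 2.3, 5.8]
grip_width: 0.195
```

```bash
python3 t6.py
```

```text
t 18.10 j6 -0.234 tau6 [0.1379 0.4343 0.1376] Wz 0.018 F [-0.6942  3.849   5.847 ]
```

>>> play_rows(
  commands=[
    {"tx": 0, "ty": 0, "tz": 0, "spin": 5},
    {"tx": 0, "ty": 0, "tz": 0, "spin": 10},
  ],
)

```text
time_s: 18.35
eef_pos: [0.6241, -0.1864, 0.2295]
tool_rot: [-0.696, 0.125, -0.125, 0.696]
contact_force: [0.2, 2.8, 5.9]
grip_width: 0.195
```

```bash
python3 t6.py
```

```text
t 18.50 j6 -0.060 tau6 [0.1376 0.4342 0.1375] Wz 0.008 F [-0.0173  3.688   6.5402]
```

>>> play_rows(
  commands=[
    {"tx": 0, "ty": 0, "tz": 0, "spin": 5},
    {"tx": 0, "ty": 0, "tz": 0, "spin": 10},
  ],
)

```text
time_s: 18.75
eef_pos: [0.6241, -0.1864, 0.2295]
tool_rot: [-0.682, 0.185, -0.186, 0.683]
contact_force: [0.6, 2.9, 5.3]
grip_width: 0.196
```

```bash
python3 t6.py
```

```text
t 18.90 j6 0.115 tau6 [0.1377 0.4342 0.1374] Wz 0.035 F [0.1199 3.2186 5.9962]
```

>>> play_rows(
  commands=[
    {"tx": 0, "ty": 0, "tz": 0, "spin": 5},
    {"tx": 0, "ty": 0, "tz": 0, "spin": 10},
  ],
)

```text
time_s: 19.15
eef_pos: [0.6241, -0.1863, 0.2295]
tool_rot: [-0.663, 0.244, -0.244, 0.664]
contact_force: [0.5, 3.5, 5.7]
grip_width: 0.186
```

```bash
python3 t6.py
```

```text
t 19.30 j6 0.289 tau6 [0.1374 0.4341 0.1373] Wz 0.030 F [0.1424 3.0365 6.0744]
```

>>> play_rows(
  commands=[
    {"tx": 0, "ty": 0, "tz": 0, "spin": 5},
    {"tx": 0, "ty": 0, "tz": 0, "spin": 10},
  ],
)

```text
time_s: 19.55
eef_pos: [0.6242, -0.1863, 0.2295]
tool_rot: [-0.639, 0.301, -0.301, 0.64]
contact_force: [0.2, 2.9, 6.3]
grip_width: 0.193
```

```bash
python3 t6.py
```

```text
t 19.70 j6 0.464 tau6 [0.1376 0.434  0.1373] Wz 0.054 F [0.2706 4.117  6.1714]
```

>>> play_rows(
  commands=[
    {"tx": 0, "ty": 0, "tz": 0, "spin": 5},
    {"tx": 0, "ty": 0, "tz": 0, "spin": 10},
  ],
)

```text
time_s: 19.95
eef_pos: [0.6242, -0.1863, 0.2295]
tool_rot: [-0.611, 0.356, -0.356, 0.611]
contact_force: [0.7, 2.7, 5.7]
grip_width: 0.194
```

```bash
python3 t6.py
```

```text
t 20.10 j6 0.638 tau6 [0.1376 0.4339 0.1372] Wz 0.039 F [0.3355 3.6106 6.3811]
```

>>> play_rows(
  commands=[
    {"tx": 0, "ty": 0, "tz": 0, "spin": 5},
    {"tx": 0, "ty": 0, "tz": 0, "spin": 10},
  ],
)

```text
time_s: 20.35
eef_pos: [0.6242, -0.1863, 0.2295]
tool_rot: [-0.577, 0.408, -0.408, 0.578]
contact_force: [0.6, 3.5, 6.4]
grip_width: 0.192
```

```bash
python3 t6.py
```

```text
t 20.50 j6 0.813 tau6 [0.1373 0.4339 0.1372] Wz 0.057 F [1.0529 3.7443 5.9663]
```

>>> play_rows(
  commands=[
    {"tx": 0, "ty": 0, "tz": 0, "spin": 5},
    {"tx": 0, "ty": 0, "tz": 0, "spin": 10},
  ],
)

```text
time_s: 20.75
eef_pos: [0.6243, -0.1863, 0.2295]
tool_rot: [-0.54, 0.456, -0.456, 0.54]
contact_force: [0.1, 3.2, 5.0]
grip_width: 0.197
```

```bash
python3 t6.py; python3 - <<'E'
from h import *
im,d=cams.read_camera("scene"); cv2.imwrite("pics/s7.png",cv2.resize(cv2.cvtColor(im[210:390,90:260],4),None,fx=4,fy=3.3,interpolation=2))
E
```

```text
t 20.90 j6 0.987 tau6 [0.1372 0.4338 0.1371] Wz 0.012 F [0.7956 3.3114 5.5552]
```

View pics/s7.png

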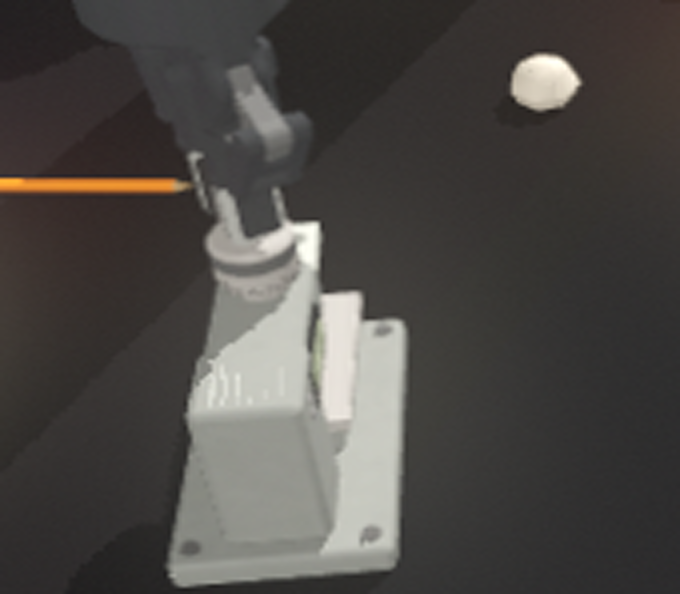

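The arm hides the spindle in this view; the bar's outer end still sticks out in front. I average the wrist torque to check that it is sensitive.

```bash
cat > t16.py <<'E'
from h import *
import sys
a=[];w=[];n=int(sys.argv[1])
for _ in range(n):
    cams.read_camera("wrist"); s=manip.get_state(); a.append(s["tau"][5]); w.append(s["wrist_torque"][2])
print("t %.2f j6 %.3f"%(s["time_s"],s["joint_pos"][5]),"tau6",np.array(a)[[0,-2,-1]],"Wz %.4f +- %.4f"%(np.mean(w),np.std(w)/n**.5))
E
python3 t16.py 12
```

```text
t 21.55 j6 0.987 tau6 [0.0341 0.03   0.03  ] Wz 0.0435 +- 0.0097
```

>>> play_rows(
  commands=[
    {"tx": 0, "ty": 0, "tz": 0, "spin": 5},
    {"tx": 0, "ty": 0, "tz": 0, "spin": 10},
  ],
)

```text
time_s: 21.8
eef_pos: [0.6243, -0.1863, 0.2295]
tool_rot: [-0.498, 0.502, -0.502, 0.499]
contact_force: [0.6, 3.2, 6.0]
grip_width: 0.197
```

```bash
python3 t16.py 8
```

```text
t 22.20 j6 1.162 tau6 [0.1451 0.0342 0.0341] Wz 0.0347 +- 0.0083
```

Wz is about 0.04, matching the drum's friction, and tau6 has just begun to rise (0.137 to 0.145). That suggests contact is starting.

>>> play_rows(
  commands=[
    {"tx": 0, "ty": 0, "tz": 0, "spin": 5},
    {"tx": 0, "ty": 0, "tz": 0, "spin": 10},
  ],
)

```text
time_s: 22.45
eef_pos: [0.6244, -0.1863, 0.2296]
tool_rot: [-0.452, 0.543, -0.543, 0.453]
contact_force: [1.0, 4.0, 5.3]
grip_width: 0.189
```

```bash
python3 t6.py
```

```text
t 22.60 j6 1.336 tau6 [0.1621 0.4529 0.1576] Wz 0.075 F [0.4669 4.1134 5.2442]
```

Contact is confirmed: tau6 is up 0.022 and Wz is 0.075. I continue in smaller steps towards the slip.

>>> play_rows(
  commands=[
    {"tx": 0, "ty": 0, "tz": 0, "spin": 5},
    {"tx": 0, "ty": 0, "tz": 0, "spin": 10},
  ],
)

```text
time_s: 22.85
eef_pos: [0.6244, -0.1863, 0.2296]
tool_rot: [-0.403, 0.581, -0.581, 0.404]
contact_force: [0.4, 2.7, 5.7]
grip_width: 0.194
```

```bash
python3 t6.py
```

```text
t 23.00 j6 1.511 tau6 [0.0938 0.3963 0.0982] Wz -0.019 F [0.7278 3.4794 5.4902]
```

tau6 fell sharply (0.158 to 0.098, Wz about 0), so the ratchet has slipped over its first tooth. I go a few degrees more to be sure it lands on that click.

>>> play_rows(
  commands=[
    {"tx": 0, "ty": 0, "tz": 0, "spin": 5},
    {"tx": 0, "ty": 0, "tz": 0, "spin": 10},
  ],
)

```text
time_s: 23.25
eef_pos: [0.6244, -0.1863, 0.2295]
tool_rot: [-0.351, 0.614, -0.614, 0.352]
contact_force: [1.3, 3.0, 4.9]
grip_width: 0.193
```

```bash
python3 t6.py
```

```text
t 23.40 j6 1.686 tau6 [0.0958 0.3922 0.0937] Wz -0.020 F [1.1676 3.3734 5.0315]
```

The torque is about zero, and the geometry puts the knob near the first detent. I release and rise.

>>> play_rows(
  commands=[
    {"tx": 0, "ty": 0, "tz": 0, "spin": 0},
    {"tx": 0, "ty": 0, "tz": 0, "spin": 0},
    {"tx": 0, "ty": 0, "tz": 0, "spin": 0},
    {"tx": 0, "ty": 0, "tz": 0, "spin": 0},
  ],
  jaw=4.5,
)

```text
time_s: 23.9
eef_pos: [0.624, -0.1869, 0.2287]
tool_rot: [-0.351, 0.614, -0.614, 0.351]
contact_force: [-0.2, 0.2, 0.4]
grip_width: 0.528
```

>>> play_rows(
  commands=[
    {"tx": 0, "ty": -2, "tz": 0, "spin": 0},
    {"tx": 0, "ty": -5, "tz": 0, "spin": 0},
    {"tx": 0, "ty": -9, "tz": 0, "spin": 0},
    {"tx": 0, "ty": -13, "tz": 0, "spin": 0},
    {"tx": 0, "ty": -13, "tz": 0, "spin": 0},
  ],
)

```text
time_s: 24.52
eef_pos: [0.6252, -0.1873, 0.3632]
tool_rot: [0.35, -0.612, 0.616, -0.353]
contact_force: [-0.0, 0.7, -0.7]
grip_width: 0.528
```

```bash
python3 - <<'E'
from h import *
o=np.array([.623,-.1865]); a=np.radians(-18.5); ax=np.array([np.cos(a),np.sin(a)]); B=np.c_[ax,[-ax[1],ax[0]]]
s=manip.get_state(); print(s["eef_pos"],s["contact_force"],s["time_s"])
im,d=cams.read_camera("wrist"); save("w8.png",im)
for q in cams.cut_out("wrist","bar")[:2]:
    r=rect("wrist",q["mask"],.055); print("w",q["score"],q["at"],r,(r[0]-o)@B)
im,d=cams.read_camera("top")
for t,z in [("bar",.055),("plain_bar",.04),("square_rod",.044)]:
  for q in cams.cut_out("top",t)[:2]:
    r=rect("top",q["mask"],z); print(t,q["score"],q["at"],r,(r[0]-o)@B)
E
```

```text
[ 0.6252 -0.1873  0.3632] [-0.0315  0.6913 -0.6895] 24.525
w 0.69 [223.7, 183.4] (array([ 0.5604, -0.1644]), (84.992919921875, 21.983665466308594), -18.45764923095703) [-0.0664  0.0011]
bar 0.72 [227.0, 297.9] (array([0.3498, 0.1828]), (124.21358489990234, 22.321950912475586), 43.624820709228516) [-0.3763  0.2635]
bar 0.67 [397.8, 185.5] (array([ 0.5677, -0.1671]), (95.86139678955078, 22.415788650512695), -18.86479949951172) [-0.0586  0.0009]
plain_bar 0.64 [181.1, 212.1] (array([0.5279, 0.2758]), (128.101806640625, 22.385644912719727), -8.025444030761719) [-0.2369  0.4082]
square_rod 0.67 [247.7, 217.4] (array([0.5049, 0.139 ]), (126.16785430908203, 14.4520845413208), -7.175605773925781) [-0.2153  0.2712]
```

View pics/w8.png

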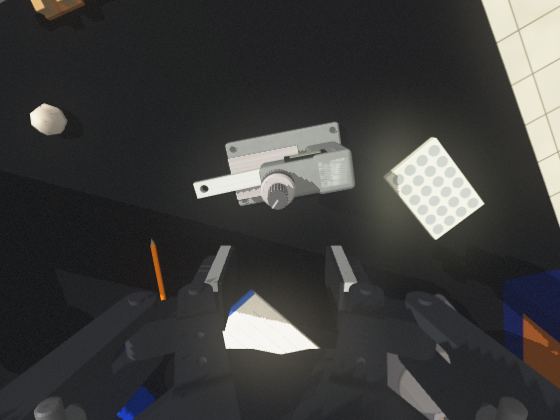

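The bar is in place under the spindle, still straight, with its hole end at (204,188) free over the front. The gripper touches nothing and the bystanders have not moved. I hand the job in.

```bash
python3 -c "
from bench import manip
print(manip.close_job(), manip.get_state()['time_s'])"
```

```text
the job is handed in; nothing more can be done
the job is handed in; nothing more can be done
```

The drilled bar is on the micrometer table with the spindle wound down onto it, and I handed the job in after about 24.5 s of robot time.

- **Placing the bar:** I lifted it from the rack's middle place and laid it with its plain end about 21–23 mm past the anvil. I lowered it until it touched, about 4 N, and let go.
- **Winding down:** I turned the ratchet knob clockwise in a single grip.
    - **Carrying the drum:** the knob turned about 4 rad at a steady torque, averaging about 0.04 N m.
    - **Contact:** the torque then climbed to about 0.075 N m.
    - **Slip:** it fell to about zero, which I read as the first click. I turned 10° further, where it was still about zero, then let go and rose clear.
- **Last checks:** the bar's yaw matched the micrometer's (-18.5°), with about 1 mm sideways offset. The plain bar and square rod were where they started. I did not re-measure the beaker or stone. The force on the tool was near zero.

**Less certain:** the click was inferred from joint-6 and wrist torque only. Wrist torque is noisy, about ±0.016 N m per averaged reading. The arm of the micrometer hides the spindle tip, so I could not see the grip directly. The first close-gripper call was refused because of a row format error, and nothing moved.

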